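Bring the bottle place of a reagent carousel to the loading gate and load the bottle

TASK

Load the reagent bottle that stands by itself on the bench into the carousel. First turn the carousel by its bar handle until the only well wide enough for the bottle is squarely at the loading gate (the two steel posts on the base); then set the bottle gently into that well, upright and fully down, with the well still at the gate. The two bottles in the grey tray are spares and are not to be used.

Things in the scene. Friction and masses are not known exactly. Their poses are not given: they have to be found in the camera images.
- bottle: Reagent bottle to load: closed, translucent, 154 mm tall, 0.17-0.3 kg, upright on the bench left of the carousel (two like it, in the grey tray at the far left, are spares). Body 68 mm in diameter up to 102 mm, then a neck; white screw cap 54 mm in diameter from 117 to 154 mm above the underside: grip it there from above. Origin: centre of the underside, z up.
- wide_well (a point): Centre of the floor of the carousel's wide well: raised round collar, 88 mm inside, 3 mm wall, 26 mm high, on the white turntable (260 mm in diameter, flat top 40 mm above the bench = the floor). It turns with the turntable, 78 mm from its vertical axis. The other two wells are 52 mm inside; one holds a fixed capped vial, its top 83 mm above the bench.
- load_point (a point): Loading point, fixed on the immovable grey base: where the centre of the wide well's floor must come. 78 mm from the turntable's axis, same height as that floor. Gate: two upright steel posts 12 mm thick, 70 mm high, 90 mm apart, just outside the turntable on its near or left side; the line from the axis through this point passes midway between them, 153 mm out.
- handle (a point): Centre of the black bar handle, on the turntable's vertical axis, 117 mm above the bench. Bar 60 mm long, 14 mm thick, from 99 to 135 mm above the bench, its length along the line from axis to wide well. The turntable has steady friction (0.15 N m) and stays where left; the wide well starts 0.4 to 1.4 rad counter-clockwise (from above) of the loading point: turn it clockwise.
Not all that is in view belongs to the job. Leave any orange or pink look-alike of the bottle alone.

How it is judged:
By the outcome, as a careful person would: the job done as asked, in the order asked, and still so for the second after the job is handed in, with the robot touching nothing.
It also fails if it takes over 54 s, if anything falls off the work surface, if the arm or the gripper's body presses on something with over 40 N, if the wrist force passes 120 N, or if a joint passes its speed limit or range.

ROBOT

A 6-joint arm with a two-finger parallel gripper is mounted at the origin on a cart in front of the work surface, level with it; the furniture and walls round the work are solid. World frame = base frame: x ahead of the robot, y to its left, z up, the work surface at z = 0. Lengths are in mm, angles in rad, forces in N, time in s.
With the tool pointing down it reaches from about 275 to 1000 mm from the base axis. Payload 8.4 kg.
Tool frame: the origin (TCP) lies on the centre line of the jaws, within the pads' length; the fingertips stand r.tip_reach ahead of it and the grasp point (between the pads) lies 11 mm behind it (r.tip_reach is the distance from the TCP to the fingertips, in mm); z points along the fingers, y is the line along which they close (so a half turn about z gives the same grasp; the last joint's range is limited). The gripper opens to 85 mm and grips with 20 to 120 N. Pads are 22 mm wide; open, the fingers measure 114 mm over their backs; the gripper's body (76 mm by 85 mm) begins 54 mm behind the grasp point. The pads swing forward as they close: fully open they stand 13 mm farther back than shut.
Start: joints at [-1.292, 0.353, 1.633, -0, 1.155, -0.002], TCP at [173.201, -600.524, 239.281] pointing down, gripper open.
Joint ranges: [-2.63, 2.63], [-0.92, 2.1], [0.06, 2.66], [-1.3, 4.44], [0, 2.69], [-3.02, 3.02]. Speed limits (rad/s): [2.22, 2.22, 2.79, 3.14, 3.14, 3.14].

INTERFACE

Orientations are given as [roll, pitch, yaw] about the fixed x, y, z axes, in that order (R = Rz(yaw) Ry(pitch) Rx(roll)).
In Python, from rig import r gives the robot as it stands.
- The arm moves only by the tool carry_out, never from a script. Its argument "targets" is a list of rows, each an object with "dp": the shift along the tool's x, y, z in mm, a list of three; "yaw": the turn about the tool's z in degrees. A call has 1 to 12 rows; each row is the pose to reach, as a shift and turn from the pose commanded when the call began, along the tool's axes at that moment; what a row does not reach only later rows make up. A row lasts 1/8 s, in which the tool goes at most 62.5 mm and 10.7 degrees, less where a joint would pass 70% of its speed; a pose out of reach is approached as far as the arm can. A call with a gripper value outside its range is refused whole. "fingers" is the opening, from -1 (shut) to 1 (fully open), so that 0 is half open, set as the call begins (left out, the last holds). The fingers move at their own pace and stop on an object; "grip_force" is the grip in N (left out, the last holds). Time passes only in rows, so rows that repeat a pose let the fingers close. It gives the time, the measured TCP pose, the force, the opening and the grip force at its end, in the units of the state.
- r.sense(): the state, without advancing time (a new reading comes with each control period).
- r.grab_frame(name): name is "scene" or "side" or "wrist"; returns the picture (480x640x3 uint8, red, green, blue); there is no depth.
- r.get_calibration(name): a dict with "fx", "fy", "cx", "cy" (pixels), "rvec" (rotation vector, rad) and "tvec" (3), from world to camera coordinates, as OpenCV has them. Camera axes: x right, y down, z forward; pixel columns grow to the right and rows downward; lengths in mm; the calibration is good to about 2 mm. A picture is of the moment at which its call begins: read the wrist's pose just before it. get_calibration takes no time and is no camera call; for the wrist camera it gives the pose at the moment of the call.
- r.sign_off(): hands the job in; it is judged then, once.
The state is a dict: "clock": time; "qpos": joint angles; "qvel": joint speeds; "joint_efforts": joint torques, N m; "eef_pos": TCP position; "tcp_rot": TCP orientation; "contact_force": force on the tool from outside, world axes, zero at the start; "wrist_torque": the same for the moment, N m; "opening": opening from 0.0 (shut) to 1.0 (fully open); "grasp_force": force on a finger pad.
Only numpy, scipy, OpenCV 4.12 (cv2) and the standard library are available. Lean on these libraries where they do the work, as an engineer would, in place of code of your own. Each camera call takes 0.05 s, during which the arm holds its last target. There are 200 camera calls.

## Working session

There is one attempt and no reset: what is moved stays moved. The work goes in short steps, Python scripts to look and compute and a tool call to move; the robot and the scene stay as the last step left them, time stands still between calls to the robot, and variables do not carry over. Pictures are saved under pics/ and viewed, at most 10 in all, crops included, and the job is handed in when it is done.

Besides the shell and the picture viewer there is one more tool, called after "Call:" in YAML: its name, and indented under it one key for each argument. carry_out: Moves the arm, as the interface text tells. Its arguments: {"type":"object","properties":{"targets":{"type":"array","items":{"type":"object","properties":{"dp":{"type":"array","items":{"type":"number"}},"yaw":{"type":"number"}}}},"fingers":{"type":"number"},"grip_force":{"type":"number"}},"required":["targets"]}

```bash
mkdir -p pics; ls; python3 - <<'E'
from rig import r
import cv2
s=r.sense();print(s['clock'],s['eef_pos'],s['tcp_rot'],r.tip_reach,s['opening'])
for n in("scene","side"):
    im=r.grab_frame(n);cv2.imwrite(f'pics/{n}0.png',im[:,:,::-1]);c=r.get_calibration(n);print(n,c)
E
```

```text
pics
0.0 [ 173.08213301 -600.09047974  238.56920707] [-3.14023962e+00  1.42210516e-05  2.80808607e-01] 8.0 1.0019327665142963
scene {'fx': 591.7441100945885, 'fy': 591.7441100945885, 'cx': 317.22179992126416, 'cy': 237.41015096973192, 'rvec': array([ 1.22369484,  2.50995828, -0.74778863]), 'tvec': array([ 295.68913456, -255.15064014, 1454.54320661])}
side {'fx': 560.8047819207711, 'fy': 560.8047819207711, 'cx': 324.26242308942574, 'cy': 241.1405736719063, 'rvec': array([ 0.75277804, -2.48953352,  1.27540898]), 'tvec': array([401.03017508, 241.12319219, 847.06327707])}
```

View pics/scene0.png

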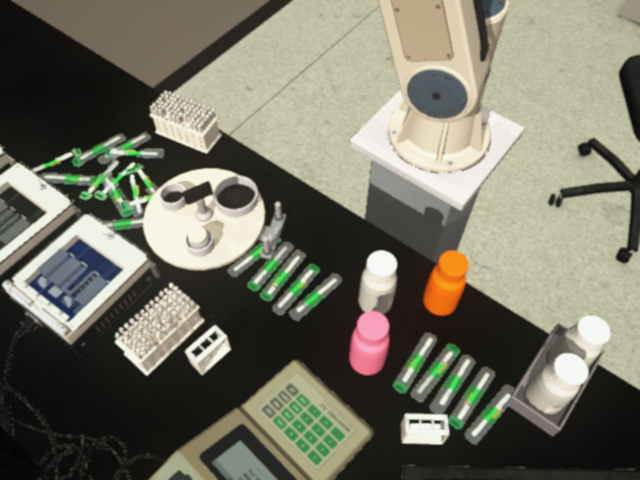

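View pics/side0.png

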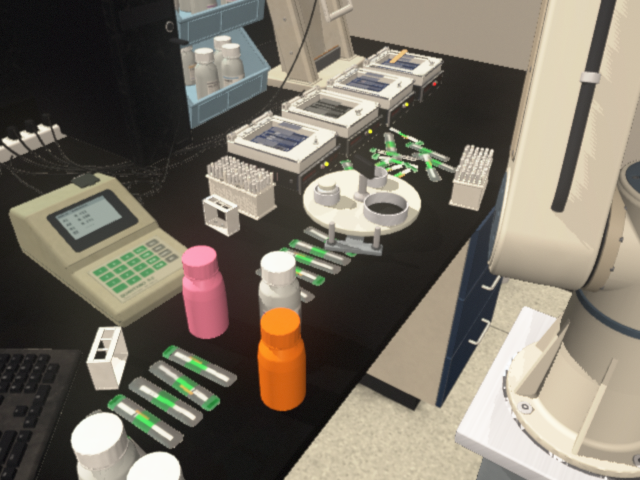

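Scene and side views show five bottle candidates (scene pixels):
- The white one at (380,262), side (279,260), stands alone on the bench left of the carousel. It fits the description.
- The white ones at (592,332) and (570,370) are the tray spares.
- Orange (452,265) and pink (373,325) are look-alikes.

The carousel is at about (205,215), with the wide well at (237,195) and the gate at (273,235). I'll confirm with one crop.

```bash
python3 - <<'E'
import cv2,numpy as np
a=cv2.imread('pics/scene0.png');b=cv2.imread('pics/side0.png')
f=lambda im,x,y,w,h:cv2.resize(im[y:y+h,x:x+w],(400,300),interpolation=cv2.INTER_CUBIC)
o=np.vstack([np.hstack([f(a,140,160,160,120),f(b,295,150,140,105)]),np.hstack([f(a,340,240,120,90),f(b,220,240,120,90)])])
cv2.imwrite('pics/crop.png',o)
E
```

```text
(no output)
```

View pics/crop.png

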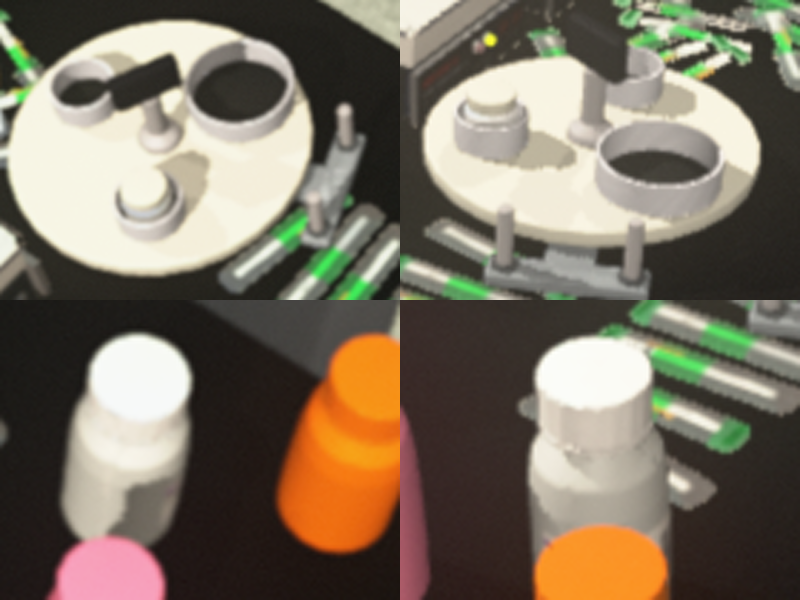

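The crop confirms it. The lone white, translucent bottle (cap top at scene (382,264), side (278,260)) is the target. The wide well is the big collar at scene (236,194), side (386,206). The post tops are at scene (277,202) and (267,237), side (378,228) and (332,222).

```bash
cat > h.py <<'E'
import cv2,numpy as np
from rig import r
def ray(n,uv,z,c=None):
    c=c or r.get_calibration(n)
    R=cv2.Rodrigues(c['rvec'])[0];o=-R.T@c['tvec']
    d=R.T@np.array([(uv[0]-c['cx'])/c['fx'],(uv[1]-c['cy'])/c['fy'],1])
    return (o+d*(z-o[2])/d[2])[:2]
E
python3 - <<'E'
from h import *
from scipy.optimize import least_squares
S=lambda u,v:(140+.4*u,160+.4*v); D=lambda u,v:(295+.35*(u-400),150+.35*v)
np.set_printoptions(precision=1,suppress=True)
print('bottle',ray('scene',(382.2,263.7),154),ray('side',(278.2,259.5),154))
for nm,a,b,z in(('well',(241,86),(660,160),66),('postR',(343,106),(637,223),70),('postL',(317,194),(505,207),70),('handletop',(147,80),(597,45),135)):
    print(nm,ray('scene',S(*a),z),ray('side',D(*b),z))
for n,f,P in(('scene',S,[(10,150),(165,20),(313,140),(165,274),(60,48),(60,245),(260,45)]),('side',D,[(424,135),(590,57),(760,150),(690,72),(470,87)])):
    q=np.array([ray(n,f(*p),40) for p in P])
    s=least_squares(lambda c:np.hypot(*(q-c).T)-130,q.mean(0));print('axis',n,s.x,s.fun)
E
```

```text
bottle [473.9 144.7] [473.4 143.2]
well [ 476.2 -223.1] [ 468.4 -214.8]
postR [ 440.8 -138.3] [ 441.  -129.7]
postL [521.9 -97.5] [525.1 -95.1]
handletop [ 552.3 -244.8] [ 532. -226.]
axis scene [ 547.5 -257.1] [-3.2  0.4  2.5  7.2  9.1 -1.  -1.1]
axis side [ 540.6 -251.4] [ 2.4 -0.7 -5.4  4.9 -6.1]
```

Call:
carry_out:
  targets:
    - {"dp": [60, -30, -20], "yaw": -10}
    - {"dp": [110, -57, -40], "yaw": -20}
    - {"dp": [160, -80, -60], "yaw": -30}
    - {"dp": [210, -105, -60], "yaw": -40}
    - {"dp": [260, -130, -60], "yaw": -50}
    - {"dp": [310, -155, -60], "yaw": -60}
    - {"dp": [360, -180, -60], "yaw": -70}
    - {"dp": [400, -202, -60], "yaw": -80}
    - {"dp": [435, -220, -60], "yaw": -90}
    - {"dp": [453, -229, -60], "yaw": -100}
    - {"dp": [453, -229, -60], "yaw": -110}
    - {"dp": [453, -229, -60], "yaw": -120}

```text
clock: 1.6
eef_pos: [545.0, -254.4, 298.7]
tcp_rot: [-3.141, -0.001, 2.382]
contact_force: [0.0, 0.1, -0.7]
opening: 0.996
grasp_force: 0.0
```

Call:
carry_out:
  targets:
    - {"dp": [0, 0, 0], "yaw": -10}
    - {"dp": [0, 0, 0], "yaw": -18}
    - {"dp": [0, 0, 0], "yaw": -18}
    - {"dp": [0, 0, 0], "yaw": -18}

```text
clock: 2.1
eef_pos: [544.9, -254.9, 299.1]
tcp_rot: [-3.142, -0.0, 2.686]
contact_force: [-0.0, 0.1, 0.4]
opening: 1.002
grasp_force: 0.0
```

```bash
python3 - <<'E'
from h import *
import json
s=r.sense();print(s['clock'],s['eef_pos'],s['tcp_rot'],s['qpos'],s['contact_force'])
c=r.get_calibration('wrist');json.dump({k:np.array(v).tolist() for k,v in c.items()},open('w1.json','w'))
cv2.imwrite('pics/w1.png',r.grab_frame('wrist')[:,:,::-1])
E
```

```text
2.1 [ 544.87957119 -254.91165411  299.07576856] [-3.14158107e+00 -4.15290318e-04  2.68631023e+00] [-4.40073588e-01  2.66501963e-01  1.61819992e+00 -5.53537989e-06
  1.25730619e+00 -1.55558578e+00] [-0.04090264  0.07172621  0.43010481]
```

View pics/w1.png

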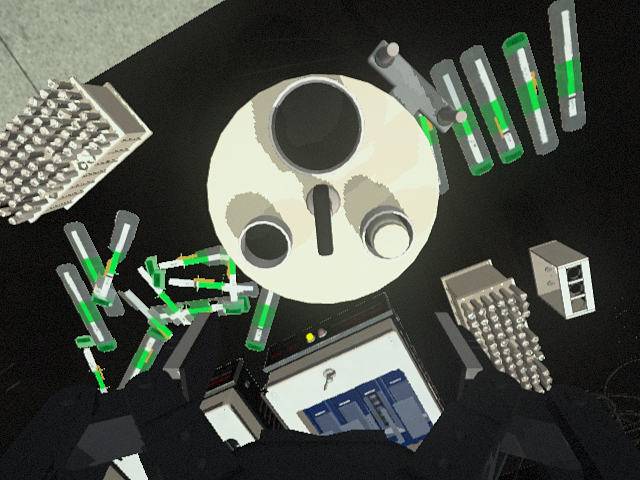

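Wrist view: handle bar from (320,187) to (325,253), wide well rim centred at (316,125), disc centre at (323,188), post tops at (391,47) and (459,116).

```bash
python3 - <<'E'
from h import *
import json
np.set_printoptions(precision=1,suppress=True)
c={k:np.array(v) for k,v in json.load(open('w1.json')).items()}
R=lambda u,v,z:ray(0,(u,v),z,c)
print(c['tvec'],-cv2.Rodrigues(c['rvec'])[0].T@c['tvec'])
a=R(323.5,188.5,40);w=R(316,125.5,66);p=R(391,47,70);q=R(459,116,70);h1=R(320.5,187,135);h2=R(325,253,135)
A=lambda v:np.degrees(np.arctan2(v[1],v[0]))
print('axis',a,'handle',(h1+h2)/2,np.hypot(*(h1-h2)),A(h1-h2),'well',w,np.hypot(*(w-a)),A(w-a))
m=(p+q)/2;print('gate',p,q,np.hypot(*(p-q)),np.hypot(*(m-a)),A(m-a))
E
```

```text
[ -10.  -631.6  242.2] [ 470.2 -218.7  434.5]
axis [ 537.6 -250.4] handle [ 546.5 -255.7] 59.28870534961718 157.706941838408 well [ 474.2 -227.8] 67.25442427916443 160.28952143249813
gate [ 443.5 -136.7] [ 526.6 -100.8] 90.57191362799104 141.78083190056924 111.7393264090687
```

Call:
carry_out:
  targets:
    - {"dp": [-1.5, 0, 45], "yaw": -4}
    - {"dp": [-1.5, 0, 90], "yaw": -4}
    - {"dp": [-1.5, 0, 130], "yaw": -4}
    - {"dp": [-1.5, 0, 160], "yaw": -4}
    - {"dp": [-1.5, 0, 180], "yaw": -4}
    - {"dp": [-1.5, 0, 188], "yaw": -4}
    - {"dp": [-1.5, 0, 188], "yaw": -4}

```text
clock: 3.02
eef_pos: [546.3, -255.6, 111.2]
tcp_rot: [3.142, -0.0, 2.758]
contact_force: [1.0, 0.9, 0.4]
opening: 1.005
grasp_force: 0.0
```

Call:
carry_out:
  targets:
    - {"dp": [0, 0, 0], "yaw": 0}
    - {"dp": [0, 0, 0], "yaw": 0}
    - {"dp": [0, 0, 0], "yaw": 0}
    - {"dp": [0, 0, 0], "yaw": 0}
    - {"dp": [0, 0, 0], "yaw": 0}
    - {"dp": [0, 0, 0], "yaw": 0}
    - {"dp": [0, 0, 0], "yaw": 0}
    - {"dp": [0, 0, 0], "yaw": 0}
  fingers: -1
  grip_force: 40

```text
clock: 4.03
eef_pos: [546.5, -255.5, 111.7]
tcp_rot: [3.141, 0.0, 2.759]
contact_force: [-1.1, 3.3, 4.9]
opening: 0.159
grasp_force: 40.0
```

Call:
carry_out:
  targets:
    - {"dp": [0, 0, 0], "yaw": 4}
    - {"dp": [0, 0, 0], "yaw": 9}
    - {"dp": [0, 0, 0], "yaw": 14}
    - {"dp": [0, 0, 0], "yaw": 19}
    - {"dp": [0, 0, 0], "yaw": 24}
    - {"dp": [0, 0, 0], "yaw": 29}
    - {"dp": [0, 0, 0], "yaw": 34}
    - {"dp": [0, 0, 0], "yaw": 38}
    - {"dp": [0, 0, 0], "yaw": 41}
    - {"dp": [0, 0, 0], "yaw": 43}
    - {"dp": [0, 0, 0], "yaw": 44}
    - {"dp": [0, 0, 0], "yaw": 44}

```text
clock: 5.52
eef_pos: [547.7, -254.3, 111.7]
tcp_rot: [3.139, -0.001, 1.991]
contact_force: [6.5, 9.0, 3.0]
opening: 0.161
grasp_force: 39.9
```

Call:
carry_out:
  targets:
    - {"dp": [0, 0, 0], "yaw": 0}
    - {"dp": [0, 0, 0], "yaw": 0}
    - {"dp": [0, 0, 0], "yaw": 0}
    - {"dp": [0, 0, 0], "yaw": 0}
    - {"dp": [0, 0, 0], "yaw": 0}
    - {"dp": [0, 0, 0], "yaw": 0}
  fingers: 1

```text
clock: 6.28
eef_pos: [546.3, -255.7, 111.3]
tcp_rot: [-3.142, -0.0, 1.991]
contact_force: [0.0, 0.3, 0.7]
opening: 1.003
grasp_force: 0.0
```

Call:
carry_out:
  targets:
    - {"dp": [0, 0, -25], "yaw": 0}
    - {"dp": [0, 0, -70], "yaw": 0}
    - {"dp": [0, 0, -120], "yaw": 0}
    - {"dp": [0, 0, -165], "yaw": 0}
    - {"dp": [0, 0, -188], "yaw": 0}
    - {"dp": [0, 0, -188], "yaw": 0}
    - {"dp": [0, 0, -188], "yaw": 0}

```text
clock: 7.15
eef_pos: [545.8, -255.3, 298.0]
tcp_rot: [-3.141, -0.001, 1.991]
contact_force: [0.1, 0.5, -0.2]
opening: 1.001
grasp_force: 0.0
```

```bash
python3 - <<'E'
from h import *
import json
s=r.sense();print(s['clock'],s['eef_pos'],s['tcp_rot'])
c=r.get_calibration('wrist');json.dump({k:np.array(v).tolist() for k,v in c.items()},open('w2.json','w'))
im=r.grab_frame('wrist')[:,:,::-1]
cv2.imwrite('pics/w2.png',im);cv2.imwrite('pics/w2c.png',cv2.resize(im[0:300,170:570],(800,600),interpolation=cv2.INTER_CUBIC))
E
```

```text
7.15 [ 545.7717365  -255.34146093  298.03201985] [-3.14056062e+00 -1.22400442e-03  1.99119785e+00]
```

View pics/w2c.png

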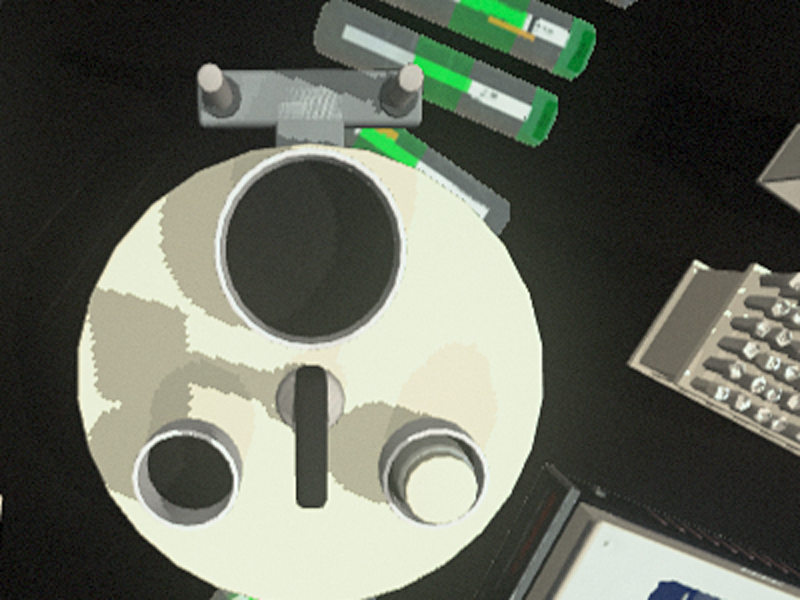

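Wrist crop: the post tops are at (210,76) and (411,77), so their midpoint is x=310.5. The well centre (311,246) and handle (311,435) share that x, so the well is squarely at the gate. Next is the bottle.

```bash
python3 - <<'E'
from h import *
import json
np.set_printoptions(precision=1,suppress=True)
c={k:np.array(v) for k,v in json.load(open('w2.json')).items()}
print('well',ray(0,(170+155.3,123),66,c),ray(0,(170+155.3,217.5),135,c))
print('orange',ray('scene',(454,264),154),'pink',ray('scene',(373,325),154))
p=r.sense()['eef_pos'];psi=r.sense()['tcp_rot'][2]
d=np.array([473.6,144])-p[:2];print(psi,d@[np.cos(psi),np.sin(psi)],d@[np.sin(psi),-np.cos(psi)])
E
```

```text
well [ 516.6 -183.1] [ 547.5 -252.8]
orange [394.3 247.6] pink [583.4 201.2]
1.991248358443299 393.91649735851644 97.19038871317281
```

Call:
carry_out:
  targets:
    - {"dp": [40, 10, 0], "yaw": 5}
    - {"dp": [95, 23, 0], "yaw": 10}
    - {"dp": [150, 37, 0], "yaw": 15}
    - {"dp": [205, 50, 0], "yaw": 20}
    - {"dp": [260, 64, 0], "yaw": 25}
    - {"dp": [310, 76, 0], "yaw": 30}
    - {"dp": [350, 86, 0], "yaw": 35}
    - {"dp": [380, 94, 0], "yaw": 40}
    - {"dp": [394, 97, 0], "yaw": 40}
    - {"dp": [394, 97, 0], "yaw": 40}
    - {"dp": [394, 97, 0], "yaw": 40}

```text
clock: 8.57
eef_pos: [474.2, 142.8, 298.9]
tcp_rot: [-3.141, 0.001, 1.294]
contact_force: [0.6, -0.8, -0.4]
opening: 1.0
grasp_force: 0.0
```

```bash
python3 - <<'E'
from h import *
import json
s=r.sense();print(s['clock'],s['eef_pos'],s['tcp_rot'])
c=r.get_calibration('wrist');json.dump({k:np.array(v).tolist() for k,v in c.items()},open('w3.json','w'))
im=r.grab_frame('wrist')[:,:,::-1];cv2.imwrite('pics/w3.png',im)
E
```

```text
8.575 [474.18401691 142.77236538 298.93787139] [-3.14126611e+00  6.45807127e-04  1.29366129e+00]
```

View pics/w3.png

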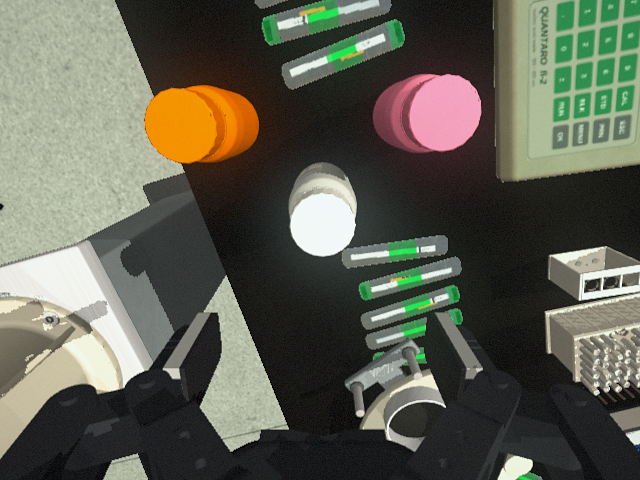

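Wrist view: the white cap is centred at (323,224). Orange (185,125) and pink (445,112) are clear of the fingers.

```bash
python3 - <<'E'
from h import *
import json
c={k:np.array(v) for k,v in json.load(open('w3.json')).items()}
b=ray(0,(323,224),154,c);p=r.sense()['eef_pos'];psi=r.sense()['tcp_rot'][2]
d=b-p[:2];print(b,d@[np.cos(psi),np.sin(psi)],d@[np.sin(psi),-np.cos(psi)])
E
```

```text
[475.79246508 143.59143926] 1.3128408160662015 1.2291681422162226
```

Call:
carry_out:
  targets:
    - {"dp": [1, 0.7, 40], "yaw": 0}
    - {"dp": [1, 0.7, 80], "yaw": 0}
    - {"dp": [1, 0.7, 115], "yaw": 0}
    - {"dp": [1, 0.7, 145], "yaw": 0}
    - {"dp": [1, 0.7, 162], "yaw": 0}
    - {"dp": [1, 0.7, 171], "yaw": 0}
    - {"dp": [1, 0.7, 171], "yaw": 0}

```text
clock: 9.5
eef_pos: [475.1, 143.9, 128.1]
tcp_rot: [-3.141, 0.0, 1.293]
contact_force: [1.4, 0.3, 0.7]
opening: 1.001
grasp_force: 0.0
```

Call:
carry_out:
  targets:
    - {"dp": [0, 0, 0], "yaw": 0}
    - {"dp": [0, 0, 0], "yaw": 0}
    - {"dp": [0, 0, 0], "yaw": 0}
    - {"dp": [0, 0, 0], "yaw": 0}
    - {"dp": [0, 0, 0], "yaw": 0}
    - {"dp": [0, 0, 0], "yaw": 0}
  fingers: -1
  grip_force: 40

```text
clock: 10.25
eef_pos: [475.5, 144.7, 129.3]
tcp_rot: [3.14, -0.001, 1.293]
contact_force: [-1.0, -0.2, 4.9]
opening: 0.626
grasp_force: 41.3
```

Call:
carry_out:
  targets:
    - {"dp": [0, 0, -10], "yaw": 0}
    - {"dp": [0, 0, -35], "yaw": 0}
    - {"dp": [0, 0, -70], "yaw": 0}
    - {"dp": [0, 0, -100], "yaw": 0}
    - {"dp": [0, 0, -115], "yaw": 0}
    - {"dp": [0, 0, -120], "yaw": 0}
    - {"dp": [0, 0, -120], "yaw": 0}

```text
clock: 11.12
eef_pos: [474.7, 144.3, 247.7]
tcp_rot: [-3.141, 0.0, 1.293]
contact_force: [-1.4, 0.1, -2.1]
opening: 0.626
grasp_force: 42.8
```

Call:
carry_out:
  targets:
    - {"dp": [-15, 6, 0], "yaw": 0}
    - {"dp": [-45, 19, 0], "yaw": 0}
    - {"dp": [-80, 34, 0], "yaw": 0}
    - {"dp": [-118, 50, 0], "yaw": 0}
    - {"dp": [-156, 66, 0], "yaw": 0}
    - {"dp": [-194, 82, 0], "yaw": 0}
    - {"dp": [-230, 97, 0], "yaw": 0}
    - {"dp": [-262, 111, 0], "yaw": 0}
    - {"dp": [-286, 121, 0], "yaw": 0}
    - {"dp": [-299, 126, 0], "yaw": 0}
    - {"dp": [-304, 128.5, 0], "yaw": 0}
    - {"dp": [-304, 128.5, 0], "yaw": 0}

```text
clock: 12.62
eef_pos: [515.1, -182.9, 248.0]
tcp_rot: [-3.141, -0.0, 1.293]
contact_force: [0.5, -0.4, -2.5]
opening: 0.627
grasp_force: 42.8
```

Call:
carry_out:
  targets:
    - {"dp": [0, 0, 0], "yaw": 0}
    - {"dp": [0, 0, 0], "yaw": 0}
    - {"dp": [0, 0, 0], "yaw": 0}
    - {"dp": [0, 0, 0], "yaw": 0}

```text
clock: 13.12
eef_pos: [515.3, -182.9, 248.3]
tcp_rot: [3.141, -0.0, 1.293]
contact_force: [-0.6, -0.6, -2.0]
opening: 0.628
grasp_force: 42.8
```

```bash
python3 - <<'E'
from h import *
a=r.grab_frame('scene')[:,:,::-1];b=r.grab_frame('side')[:,:,::-1];s=r.sense();print(s['eef_pos'],s['tcp_rot'])
f=lambda im,x,y,w,h:cv2.resize(im[y:y+h,x:x+w],(400,500),interpolation=cv2.INTER_CUBIC)
cv2.imwrite('pics/m.png',np.hstack([f(a,140,100,160,200),f(b,290,60,160,200)]))
E
```

```text
[ 515.28823716 -183.07072725  248.33490963] [3.14152687e+00 3.52907952e-05 1.29324844e+00]
```

View pics/m.png

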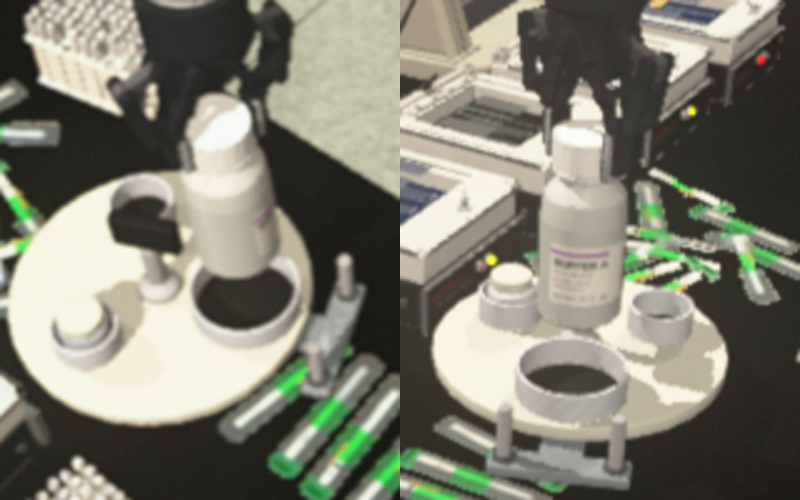

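The bottle hangs upright: scene crop (235,200), with the well at (247,300); side crop bottle (580,230), well (572,370). I'll lower it in two stages.

Call:
carry_out:
  targets:
    - {"dp": [0, 0, 8], "yaw": 0}
    - {"dp": [0, 0, 20], "yaw": 0}
    - {"dp": [0, 0, 32], "yaw": 0}
    - {"dp": [0, 0, 44], "yaw": 0}
    - {"dp": [0, 0, 55], "yaw": 0}
    - {"dp": [0, 0, 63], "yaw": 0}
    - {"dp": [0, 0, 69], "yaw": 0}
    - {"dp": [0, 0, 73], "yaw": 0}
    - {"dp": [0, 0, 75], "yaw": 0}
    - {"dp": [0, 0, 76], "yaw": 0}
    - {"dp": [0, 0, 76], "yaw": 0}

```text
clock: 14.6
eef_pos: [515.3, -183.2, 172.4]
tcp_rot: [3.141, 0.0, 1.293]
contact_force: [-0.2, -0.6, -2.7]
opening: 0.625
grasp_force: 42.8
```

Call:
carry_out:
  targets:
    - {"dp": [0, 0, 0.5], "yaw": 0}
    - {"dp": [0, 0, 1], "yaw": 0}
    - {"dp": [0, 0, 1.5], "yaw": 0}
    - {"dp": [0, 0, 2], "yaw": 0}
    - {"dp": [0, 0, 2.5], "yaw": 0}
    - {"dp": [0, 0, 3], "yaw": 0}
    - {"dp": [0, 0, 3], "yaw": 0}
    - {"dp": [0, 0, 3], "yaw": 0}

```text
clock: 15.6
eef_pos: [515.3, -183.2, 169.4]
tcp_rot: [3.141, 0.0, 1.293]
contact_force: [-1.1, 0.3, 0.9]
opening: 0.629
grasp_force: 43.1
```

Call:
carry_out:
  targets:
    - {"dp": [0, 0, 0.3], "yaw": 0}
    - {"dp": [0, 0, 0.5], "yaw": 0}
    - {"dp": [0, 0, 0.5], "yaw": 0}

```text
clock: 15.98
eef_pos: [515.3, -183.2, 169.3]
tcp_rot: [3.141, 0.0, 1.293]
contact_force: [-2.8, 0.8, 6.4]
opening: 0.627
grasp_force: 43.6
```

Call:
carry_out:
  targets:
    - {"dp": [0, 0, 0], "yaw": 0}
    - {"dp": [0, 0, 0], "yaw": 0}
    - {"dp": [0, 0, 0], "yaw": 0}
    - {"dp": [0, 0, 0], "yaw": 0}
    - {"dp": [0, 0, 0], "yaw": 0}
    - {"dp": [0, 0, 0], "yaw": 0}
  fingers: 1

```text
clock: 16.73
eef_pos: [515.3, -183.2, 168.8]
tcp_rot: [3.142, -0.0, 1.293]
contact_force: [-0.3, -0.2, 0.2]
opening: 0.998
grasp_force: 0.0
```

Call:
carry_out:
  targets:
    - {"dp": [0, 0, -10], "yaw": 0}
    - {"dp": [0, 0, -30], "yaw": 0}
    - {"dp": [0, 0, -60], "yaw": 0}
    - {"dp": [0, 0, -95], "yaw": 0}
    - {"dp": [0, 0, -125], "yaw": 0}
    - {"dp": [0, 0, -145], "yaw": 0}
    - {"dp": [0, 0, -150], "yaw": 0}
    - {"dp": [0, 0, -150], "yaw": 0}

```text
clock: 17.73
eef_pos: [515.2, -183.1, 318.8]
tcp_rot: [3.141, -0.0, 1.293]
contact_force: [0.0, 0.1, -0.6]
opening: 1.002
grasp_force: 0.0
```

```bash
python3 - <<'E'
from h import *
a=r.grab_frame('wrist')[:,:,::-1];b=r.grab_frame('side')[:,:,::-1];s=r.sense();print(s['eef_pos'],s['tcp_rot'])
f=lambda im,x,y,w,h:cv2.resize(im[y:y+h,x:x+w],(400,500),interpolation=cv2.INTER_CUBIC)
cv2.imwrite('pics/e.png',np.hstack([f(a,170,20,320,400),f(b,290,80,160,200)]))
E
```

```text
[ 514.79404298 -182.97073937  317.86193904] [-3.14011980e+00 -1.38059533e-04  1.29302972e+00]
```

View pics/e.png

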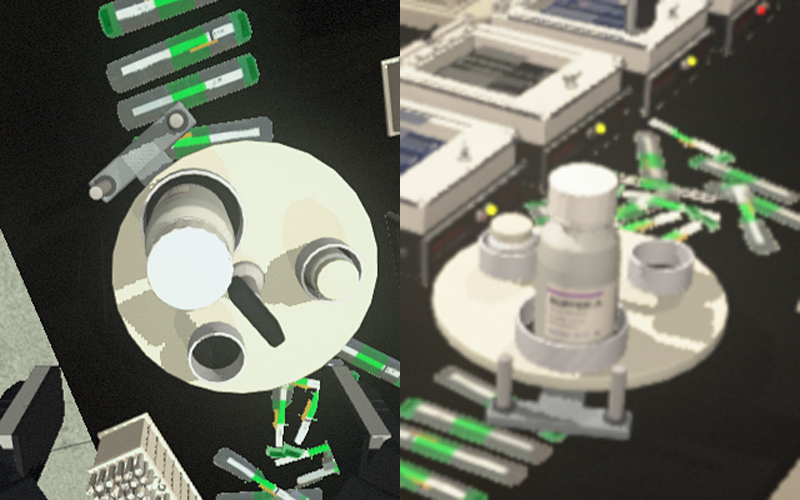

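The bottle stands upright, fully down inside the wide collar: side crop (580,260), with the collar at (572,335). The collar is still midway between the posts (503 and 619), and the gripper is clear.

```bash
python3 -c "
from rig import r
print(r.sign_off())"
```

```text
the job is handed in; nothing more can be done
None
```

I turned the carousel so the wide well is squarely at the gate, set the lone white bottle upright and fully down in it, and handed the job in at about 18 s.

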